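# Let the large stone ball out of its dispenser

### The arm

A 6-joint arm with a two-finger parallel gripper is mounted at the origin on a cart in front of the work surface, level with it; the furniture and walls round the work are solid. World frame = base frame: x ahead of the robot, y to its left, z up, the work surface at z = 0. Lengths are in m, angles in rad, forces in N, time in s.
With the tool pointing down it reaches from about 0.3 to 0.875 m from the base axis. Payload 6.4 kg.
Tool frame: the origin (TCP) lies at the very end of the fingers, on their centre line; the grasp point (between the pads) lies 19 mm behind it; z points along the fingers, y is the direction in which the jaws open and shut (so a half turn about z gives the same grasp; the last joint's range is limited). The gripper opens to 85 mm and grips with 20 to 120 N. Pads are 22 mm wide; open, the fingers measure 114 mm over their backs; the gripper's body (76 mm by 85 mm) begins 54 mm behind the grasp point. The pads swing forward as they close: fully open they stand 13 mm farther back than shut.
Start: joints at [-1.442, 0.181, 1.607, -0, 1.354, -0.206], TCP at [0.189, -0.543, 0.231] pointing down, gripper open.
Joint ranges: [-2.99, 2.99], [-0.89, 2.07], [0.3, 2.58], [-1.14, 4.28], [0, 2.63], [-3.12, 3.12]. Speed limits (rad/s): [2.57, 2.57, 3.01, 3.14, 3.14, 3.14].

### API

Orientations are given as a unit quaternion [w, x, y, z].
In Python, from bench import * gives the robot as it stands.
- The arm moves only by the tool arm_command, never from a script. Its argument "motion" is text: rows parted by semicolons, each of 7 numbers parted by spaces: the shift along the tool's x, y, z in units of 0.2 m (1.0 is 0.2 m), then the turn, a rotation vector about the tool's x, y, z in units of 60 degrees (1.0 is 60 degrees), then the opening, from 0 (shut) to 1 (fully open). In form: tx ty tz ax ay az grip; .... A call has 1 to 10 rows; each row shifts and turns the pose as measured when the row begins, along the tool's axes as they then stand; what a row does not reach is not made up. A row lasts 1/12 s, in which the tool goes at most 41.7 mm and 7.16 degrees, less where a joint would pass 70% of its speed; a pose out of reach is approached as far as the arm can. A call with a number of a shift or a turn outside -1 to 1 is refused whole. A call with a gripper value outside its range is refused whole. The fingers move at their own pace and stop on an object; the grip force is fixed at half the most. Time passes only in rows, so rows that do not move let the fingers close. It gives the time, the measured TCP pose, the force and the opening at its end, in the units of the state.
- get_obs(): the state, without advancing time (a new reading comes with each control period).
- camera(name): name is "scene" or "top" or "wrist"; returns a dict with "img" (420x560x3 uint8, red, green, blue), "intrinsics" (3x3 intrinsics, pixels), "pose" (4x4, takes a point from camera to world coordinates); the wrist camera has in their place "mount" (4x4, takes a point from camera to tool coordinates, whose origin is the TCP and whose axes are the flange's). Camera axes: x right, y down, z forward; pixel columns grow to the right and rows downward; lengths in m; the calibration is good to about 2 mm. A picture is of the moment at which its call begins: read the wrist's pose just before it. There is no depth.
- hand_in(): hands the job in, once; it reports no verdict.
Trained networks look in the newest picture that a camera, given by its name, has taken for a name from the list of things; names that differ only in an ending like _2 or _b are one class to them, and where a whole thing is asked for, a point or a joint stands for the part that bears it (a point fixed in the world has none). Each returns a list of dicts, best first, with "conf" (0 to 1); they miss things now and then, are a little off and sometimes report something else, mostly with a low value. They report only what shows in the picture. A call takes as long as a camera call. They do not tell look-alikes from the thing itself.
- search_frame(camera, target): "box" ([left, top, right, bottom] in pixels, round what is visible of it).
The state is a dict: "time_s": time; "q": joint angles; "dq": joint speeds; "joint_efforts": joint torques, N m; "eef_pos": TCP position; "eef_rot": TCP orientation; "wrist_force": force on the tool from outside, world axes, zero at the start; "torque": the same for the moment, N m; "opening": opening from 0.0 (shut) to 1.0 (fully open).
Only numpy, scipy, OpenCV 4.12 (cv2) and the standard library are available. Lean on these libraries where they do the work, as an engineer would, in place of code of your own. Each camera call takes 0.05 s, during which the arm holds its last target.

### The job

Two ball dispensers stand on the gift table, one holding a large polished stone ball behind its gate and the other a small one. With your fingertips press down the brass paddle of the dispenser with the large ball, keep it down until the ball has rolled under the raised gate into the catch tray, then let go so that the gate closes again. Do not touch either ball, do not work the other dispenser, grasp nothing, and leave everything else on the table where it stands.

Things in the scene. Friction and masses are not known exactly. Their poses are not given: they have to be found in the camera images.
- dispenser_a: Dispenser holding the large ball, fixed to the table: light wood, brass lever; both alike, 250 x 155 x 118 mm. Origin at table height under the middle of the base, z up, x up the chute (away from the tray), y from chute to paddle. Chute at y = -55 mm, 48 mm wide inside, walls 26 mm high; floor z = 55 mm under the gate (x = 0), falling 0.25 mm per mm to -x. Lever lies along y.
- dispenser_a_paddle (a point): Centre of the upper face of the brass paddle (36 mm along the dispenser's x, 36 mm along y, 7 mm thick) at the lever's outer end; moves with the lever. At rest 118 mm above the table, rising outwards at 0.22 rad; fully pressed 77 mm above the table, sloping down outwards at 0.28 rad, with nearly the same x and y. Free space beneath.
- dispenser_a_lever (a joint): Lever angle, rad; pivot along x at y = 30, z = 96 mm of the dispenser, 82 mm from the paddle point. 0: at rest, gate closed, its edge 6 mm above the chute floor. 0.5: paddle fully down on its stop, gate edge about 50 mm up. Springs back to 0; about 1.5 N on the paddle starts it, 3 N holds it down; the stop is hard. The large ball needs about 0.45 rad or more, then about 1 s to roll into the tray and settle.
- dispenser_a_tray (a point): Point in this dispenser's catch tray, about where the centre of a large ball comes to rest. The tray is the chute's low end, x from -50 to -122 mm of the dispenser, floor 10 mm below the chute's, closed by an end wall.
- dispenser_b: Dispenser holding the small ball, fixed to the table: light wood, brass lever; both alike, 250 x 155 x 118 mm. Origin at table height under the middle of the base, z up, x up the chute (away from the tray), y from chute to paddle. Chute at y = -55 mm, 48 mm wide inside, walls 26 mm high; floor z = 55 mm under the gate (x = 0), falling 0.25 mm per mm to -x. Lever lies along y.
- dispenser_b_paddle (a point): Centre of the upper face of the brass paddle (36 mm along the dispenser's x, 36 mm along y, 7 mm thick) at the lever's outer end; moves with the lever. At rest 118 mm above the table, rising outwards at 0.22 rad; fully pressed 77 mm above the table, sloping down outwards at 0.28 rad, with nearly the same x and y. Free space beneath.
- dispenser_b_lever (a joint): Lever angle, rad; pivot along x at y = 30, z = 96 mm of the dispenser, 82 mm from the paddle point. 0: at rest, gate closed, its edge 6 mm above the chute floor. 0.5: paddle fully down on its stop, gate edge about 50 mm up. Springs back to 0; about 1.5 N on the paddle starts it, 3 N holds it down; the stop is hard. The large ball needs about 0.45 rad or more, then about 1 s to roll into the tray and settle.
- dispenser_b_tray (a point): Point in this dispenser's catch tray, about where the centre of a large ball comes to rest. The tray is the chute's low end, x from -50 to -122 mm of the dispenser, floor 10 mm below the chute's, closed by an end wall.
- large_ball_center (a point): Centre of the large polished stone ball, 40 mm across, 90 g; at the start it leans on the closed gate on its uphill side.
- small_ball_center (a point): Centre of the small polished stone ball, 26 mm across, 30 g, same stone; at the start it leans on the closed gate of the other dispenser.
- tin_fig: Low round candle tin, 64 x 64 x 45 mm, loose bystander; origin at its underside, on the table.
- tin_salt: Second low round candle tin, 64 x 64 x 45 mm, loose bystander; origin at its underside, on the table.
- mug: Cream mug with handle, 78 x 109 x 84 mm, loose bystander; origin at its underside, on the table.
- candle: Printed glass candle tumbler, 66 x 66 x 101 mm, loose bystander; origin at its underside, on the table.
- pump_bottle: Dark amber pump bottle, 70 x 62 x 175 mm, loose bystander; origin at its underside, on the table.
- counter_bell: Brass counter bell, 82 x 82 x 61 mm, loose bystander; origin at its underside, on the table.
- soap_1: Wrapped soap bar, 52 x 78 x 26 mm, loose bystander; origin at its underside, on the table.
- soap_2: Second wrapped soap bar, 52 x 78 x 26 mm, loose bystander; origin at its underside, on the table.
Not all that is in view belongs to the job. Leave any blue or green look-alike of the part that bears large_ball_center alone.

How it is judged:
By the outcome, as a careful person would: the job done as asked, in the order asked, and still so for the second after the job is handed in, with the robot touching nothing.
It also fails if it takes over 35 s, if anything falls off the work surface, if the arm or the gripper's body presses on something with over 40 N, if the wrist force passes 120 N, or if a joint passes its speed limit or range.

## Working session

There is one attempt and no reset: what is moved stays moved. The work goes in short steps, Python scripts to look and compute and a tool call to move; the robot and the scene stay as the last step left them, time stands still between calls to the robot, and variables do not carry over. Pictures are saved under pics/ and viewed, and the job is handed in when it is done.

Besides the shell and the picture viewer there is one more tool, called after "Emit:" as name(argument=value, ...) on one line, values as JSON. arm_command: Moves the arm, as the interface text tells. Shifts and turns lie within -1 to 1; 1 stands for 0.2 m of shift or 60 degrees of turn. Its arguments: {"type":"object","properties":{"motion":{"type":"string"}},"required":["motion"]}

```bash
mkdir -p pics; python3 - <<'E'
from bench import *
import cv2,numpy as np
for n in ["scene","top"]:
    c=camera(n); cv2.imwrite(f"pics/{n}0.png",c["img"][:,:,::-1])
    print(n,c["intrinsics"].tolist(),np.round(c["pose"],4).tolist())
    for t in ["dispenser_a","dispenser_a_paddle","large_ball_center","small_ball_center"]:
        print(t,[(np.round(d["box"]).astype(int).tolist(),round(d["conf"],2)) for d in search_frame(n,t)])
o=get_obs();print(o)
E
```

```text
scene [[424.6963708935836, 0.0, 278.9824698054673], [0.0, 424.6963708935836, 205.4076737733034], [0.0, 0.0, 1.0]] [[-0.9118, -0.2294, 0.3406, 0.1546], [-0.41, 0.5558, -0.7232, 0.8918], [-0.0234, -0.7991, -0.6008, 0.8544], [0.0, 0.0, 0.0, 1.0]]
dispenser_a [([214, 220, 316, 304], 0.87)]
dispenser_a_paddle [([302, 162, 312, 192], 0.62)]
large_ball_center [([299, 162, 313, 169], 0.59), ([163, 234, 188, 294], 0.53), ([259, 223, 270, 229], 0.44), ([160, 306, 190, 359], 0.36)]
small_ball_center [([213, 218, 317, 305], 0.71)]
top [[508.34243502202685, 0.0, 282.943773435578], [0.0, 508.34243502202685, 208.7897686872797], [0.0, 0.0, 1.0]] [[0.0101, -0.9928, 0.1194, 0.3967], [-0.9999, -0.0096, 0.005, 0.0202], [-0.0038, -0.1194, -0.9928, 1.4961], [0.0, 0.0, 0.0, 1.0]]
dispenser_a [([330, 168, 412, 259], 0.93), ([182, 174, 270, 262], 0.93)]
dispenser_a_paddle [([332, 206, 398, 228], 0.91)]
large_ball_center [([384, 193, 397, 207], 0.58), ([284, 180, 296, 195], 0.56)]
small_ball_center [([247, 206, 257, 211], 0.43)]
{'time_s': 0.5, 'q': array([-1.44228194e+00,  1.80827425e-01,  1.60701204e+00, -1.41149159e-05,
        1.35379707e+00, -2.06321304e-01]), 'dq': array([ 0.00022924, -0.00229172, -0.00110967,  0.00048899,  0.00060112,
        0.00036004]), 'joint_efforts': array([ 8.53397960e-04, -4.44438350e+01, -3.51366198e+01, -1.53390069e-04,
        1.79969873e-03,  1.26309118e-05]), 'eef_pos': array([ 0.18895452, -0.54307259,  0.23126719]), 'eef_rot': array([-2.21906218e-05,  9.86018082e-01,  1.66638355e-01, -6.03340343e-06]), 'wrist_force': array([0.05092544, 0.36332742, 0.06911198]), 'torque': array([ 0.01058243, -0.00261603, -0.04775265]), 'opening': 1.0024426621795521}
```

View pics/scene0.png

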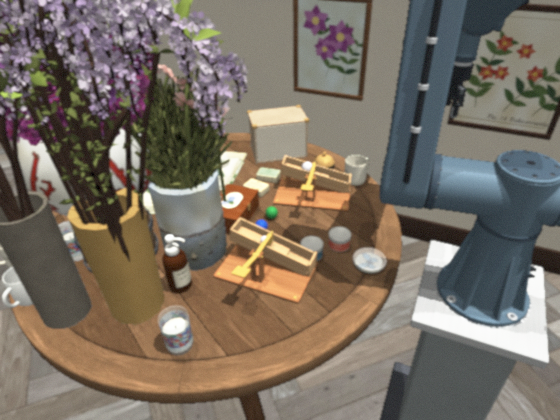

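View pics/top0.png

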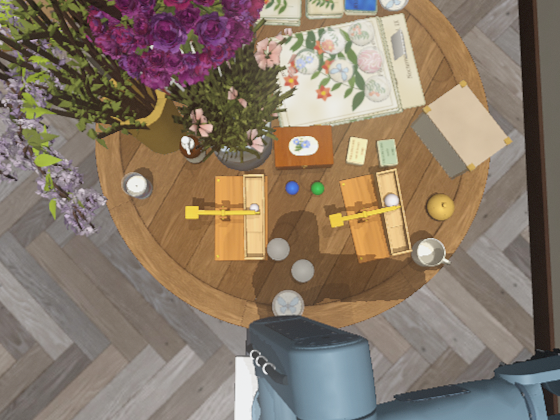

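```bash
python3 - <<'E'
import cv2
a=cv2.imread("pics/top0.png")[155:275,170:425]
cv2.imwrite("pics/topcrop.png",cv2.resize(a,None,fx=3.1,fy=3.1,interpolation=cv2.INTER_CUBIC))
E
```

```text
(no output)
```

View pics/topcrop.png

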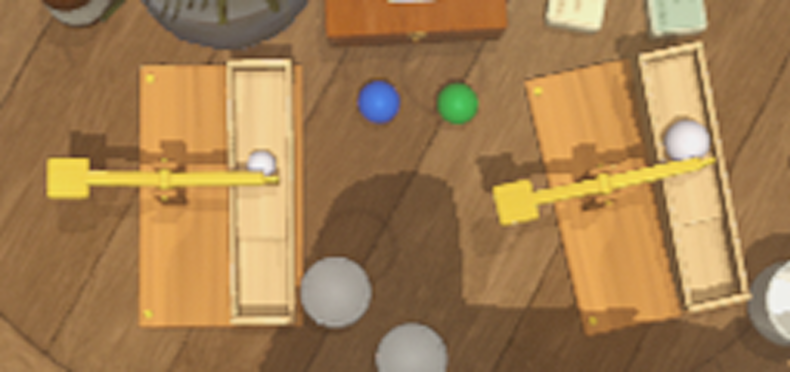

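Candidates for the large ball in the top image: the white ball in the right dispenser (392,200), the white ball in the left one (254,208), and the blue (292,188) and green (318,188) look-alikes on the table. The close crop shows the right ball is clearly larger (about 14 px against 9 px), so I want the right dispenser, with its paddle near (336,220). Next I'll measure positions.

```bash
cat > h.py <<'E'
from bench import *
import cv2,numpy as np
from scipy.spatial.transform import Rotation as R
def ray(c,uv,z):
    K=np.array(c["intrinsics"]);T=np.array(c["pose"])
    d=T[:3,:3]@np.linalg.solve(K,[uv[0],uv[1],1]); p=T[:3,3]
    return p+d*(z-p[2])/d[2]
def proj(c,P):
    T=np.linalg.inv(c["pose"]);q=T[:3,:3]@np.array(P)+T[:3,3];q=np.array(c["intrinsics"])@q;return q[:2]/q[2]
E
python3 - <<'E'
from h import *
c=camera("top")
def t(cx,cy):return (170+(cx+.5)/3.1-.5,155+(cy+.5)/3.1-.5)
print("paddle",ray(c,t(516,203),.118))
print("balls L",ray(c,t(688,140),.085),"S",ray(c,t(261,163),.075))
# base plate corners (TL,BL,) chute corners top
from scipy.optimize import minimize
tray=[ray(c,t(640,57),.11),ray(c,t(701,44),.11),ray(c,t(747,296),.05),ray(c,t(690,308),.05)]
print(np.round(tray,3))
pl=ray(c,t(516,203),.118); le=ray(c,t(604,184),.1); 
d=pl-le; print("lever yaw(y axis dir)",np.degrees(np.arctan2(-d[0],d[1])),pl-le)
s=camera("scene")
for P in [pl]:print(proj(s,P))
a=s["img"][140:310,200:380,::-1];cv2.imwrite("pics/sc.png",cv2.resize(a,None,fx=3.3,fy=3.3,interpolation=cv2.INTER_CUBIC))
q=proj(s,pl);print((q-[200,140])*3.3)
o=get_obs();w=o["eef_rot"];print(R.from_quat([w[1],w[2],w[3],w[0]]).as_matrix().round(3))
E
```

```text
paddle [ 0.53264458 -0.11794423  0.118     ]
balls L [ 0.59456767 -0.27665368  0.085     ] S [0.57115328 0.10931396 0.075     ]
[[ 0.665 -0.23   0.11 ]
 [ 0.678 -0.284  0.11 ]
 [ 0.456 -0.336  0.05 ]
 [ 0.445 -0.283  0.05 ]]
lever yaw(y axis dir) 13.693652842118118 [-0.01953905  0.08019103  0.018     ]
[307.22030149 185.99316115]
[353.82699493 151.77743179]
[[ 0.944  0.329 -0.   ]
 [ 0.329 -0.944  0.   ]
 [ 0.    -0.    -1.   ]]
```

View pics/sc.png

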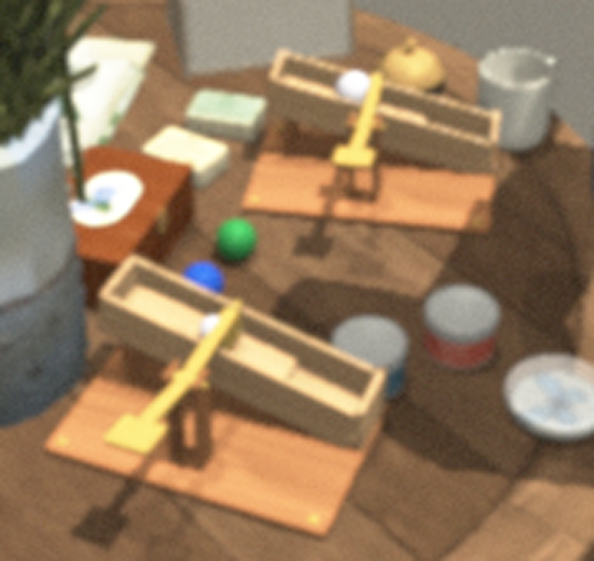

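The scene view agrees: the paddle at crop (354,155) lies within 3 px of where my estimate (0.533,-0.118,0.118) projects. The large ball is at (352,85) in the far dispenser. I'll move over that paddle with the fingers closing.

Emit:
arm_command(motion="0.166 -0.103 0 0 0 0 0; 0.166 -0.103 0 0 0 0 0; 0.166 -0.103 0 0 0 0 0; 0.166 -0.103 0 0 0 0 0; 0.166 -0.103 0 0 0 0 0; 0.166 -0.103 0 0 0 0 0; 0.166 -0.103 0 0 0 0 0; 0.166 -0.103 0 0 0 0 0; 0.166 -0.103 0 0 0 0 0; 0.166 -0.103 0 0 0 0 0")

```text
time_s: 1.43
eef_pos: [0.4403, -0.2348, 0.2314]
eef_rot: [0.003, 0.987, 0.159, 0.0]
wrist_force: [0.7, -0.3, 0.3]
opening: 0.001
```

```bash
cat > d.py <<'E'
from h import *
import sys
def delta(tgt,yaw):
    o=get_obs();w=o["eef_rot"];M=R.from_quat([w[1],w[2],w[3],w[0]]).as_matrix()
    d=M.T@(np.array(tgt)-o["eef_pos"])/0.2
    Y=np.radians(yaw);c,s=np.cos(Y),np.sin(Y)
    G=np.array([[c,s,0],[s,-c,0],[0,0,-1.]])
    print("t",o["time_s"],"pos",o["eef_pos"].round(4),"F",o["wrist_force"].round(2),"open",round(o["opening"],3))
    print("shift units",d.round(3),"turn units",(np.degrees(R.from_matrix(M.T@G).as_rotvec())/60).round(3))
if __name__=="__main__": delta([float(a) for a in sys.argv[1:4]],13.7)
E
python3 d.py .533 -.118 .2
```

```text
t 1.4333 pos [ 0.4403 -0.2348  0.2314] F [ 0.66 -0.34  0.33] open 0.001
shift units [ 0.624 -0.41   0.154] turn units [0.006 0.    0.077]
```

Emit:
arm_command(motion="0.15 -0.1 0.03 0 0 0.02 0; 0.15 -0.1 0.03 0 0 0.02 0; 0.15 -0.1 0.03 0 0 0.02 0; 0.1 -0.07 0.03 0 0 0.02 0; 0.05 -0.03 0.02 0 0 0 0; 0 0 0 0 0 0 0; 0 0 0 0 0 0 0")

```text
time_s: 2.02
eef_pos: [0.5411, -0.1105, 0.2037]
eef_rot: [0.004, 0.993, 0.121, 0.003]
wrist_force: [0.6, -0.3, -0.4]
opening: -0.001
```

```bash
python3 - <<'E'
from h import *
from d import delta
delta([.533,-.118,.13],13.7)
o=get_obs();w=o["eef_rot"];M=np.eye(4);M[:3,:3]=R.from_quat([w[1],w[2],w[3],w[0]]).as_matrix();M[:3,3]=o["eef_pos"]
c=camera("wrist");c["pose"]=M@np.array(c["mount"])
im=c["img"][:,:,::-1].copy()
print("paddle proj",proj(c,[.533,-.118,.118]),"TCP proj",proj(c,M[:3,3]))
cv2.imwrite("pics/w1.png",im)
r=search_frame("wrist","dispenser_a_paddle");print(r)
for d in r[:1]:
    b=d["box"]
    print(ray(c,((b[0]+b[2])/2,(b[1]+b[3])/2),.118))
E
```

```text
t 2.0167 pos [ 0.5411 -0.1105  0.2037] F [ 0.56 -0.31 -0.37] open -0.001
shift units [-0.05   0.023  0.368] turn units [ 0.009 -0.005  0.003]
paddle proj [289.7667227  222.83278791] TCP proj [284.30453047 255.78475167]
[{'box': [268.5, 201.7, 492.5, 240.8], 'conf': 0.8}]
[ 0.55207924 -0.19019499  0.118     ]
```

View pics/w1.png

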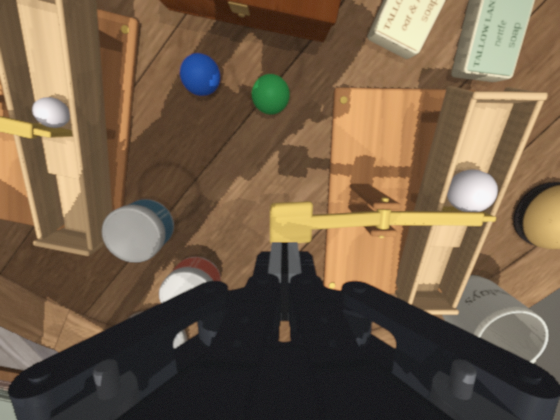

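The wrist view shows the paddle centred near (291,222), against a prediction of (290,223), and the large ball at (472,190) in that same dispenser. I'll lower to just above the paddle.

Emit:
arm_command(motion="-0.025 0.012 0.1 0.004 -0.002 0 0; -0.025 0.012 0.1 0.004 -0.002 0 0; 0 0 0.1 0 0 0 0; 0 0 0.06 0 0 0 0; 0 0 0 0 0 0 0")

```text
time_s: 2.53
eef_pos: [0.5318, -0.1263, 0.1339]
eef_rot: [0.003, 0.993, 0.116, 0.004]
wrist_force: [-0.8, -0.6, 1.1]
opening: -0.001
```

```bash
python3 d.py .533 -.118 .1
```

```text
t 2.5333 pos [ 0.5318 -0.1263  0.1339] F [-0.81 -0.56  1.12] open -0.001
shift units [ 0.014 -0.04   0.169] turn units [ 0.007 -0.006 -0.006]
```

Emit:
arm_command(motion="0.014 -0.04 0 0 0 0 0; 0 0 0 0 0 0 0; 0 0 0.05 0 0 0 0; 0 0 0.05 0 0 0 0; 0 0 0.05 0 0 0 0; 0 0 0 0 0 0 0")

```text
time_s: 3.03
eef_pos: [0.5347, -0.1209, 0.1064]
eef_rot: [0.005, 0.993, 0.114, 0.007]
wrist_force: [0.5, -0.6, -0.1]
opening: -0.001
```

```bash
python3 d.py .533 -.118 .081
```

```text
t 3.0333 pos [ 0.5347 -0.1209  0.1064] F [ 0.47 -0.62 -0.08] open -0.001
shift units [-0.007 -0.018  0.127] turn units [ 0.012 -0.012 -0.009]
```

The tip is at z = 0.106 with no contact force, which I didn't expect, so I'll look.

```bash
python3 - <<'E'
from h import *
o=get_obs();print(o["wrist_force"],o["torque"],o["eef_pos"])
c=camera("wrist");cv2.imwrite("pics/w2.png",c["img"][:,:,::-1])
s=camera("scene");a=s["img"][120:240,240:380,::-1];cv2.imwrite("pics/s2.png",cv2.resize(a,None,fx=5,fy=5,interpolation=cv2.INTER_CUBIC))
E
```

```text
[ 0.46697872 -0.62022773 -0.08276086] [-0.12254433  0.17939841  0.02620418] [ 0.53471296 -0.12092776  0.10638783]
```

View pics/w2.png

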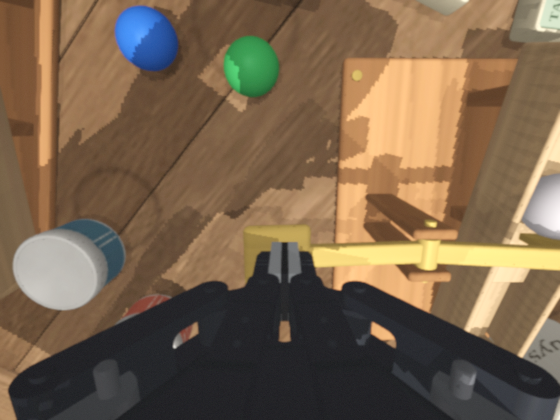

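View pics/s2.png

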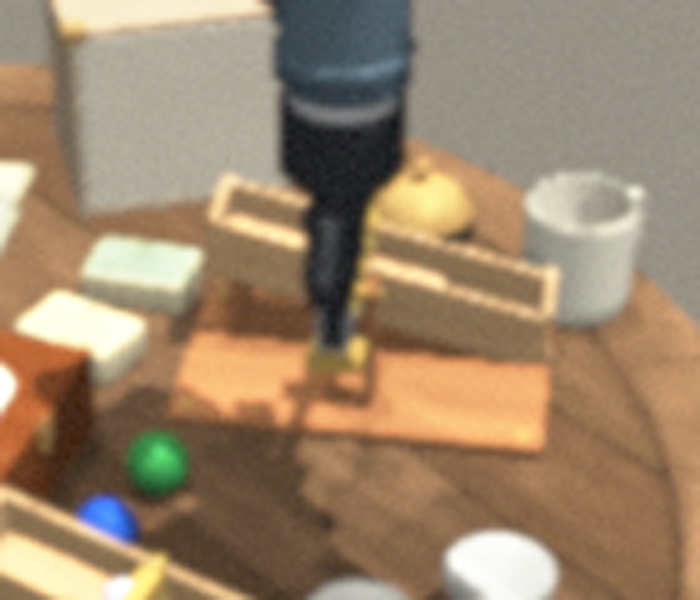

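The fingertips stand on the paddle (wrist image around (277,250), tip at (284,245)), and the lever has probably started down. I'll keep pressing in small steps.

Emit:
arm_command(motion="-0.007 -0.01 0.04 0.006 -0.006 0 0; 0 0 0.04 0 0 0 0; 0 0 0.02 0 0 0 0; 0 0 0 0 0 0 0")

```text
time_s: 3.47
eef_pos: [0.5352, -0.1205, 0.0875]
eef_rot: [0.004, 0.993, 0.115, 0.005]
wrist_force: [-0.2, 0.0, 2.9]
opening: -0.004
```

```bash
python3 - <<'E'
from h import *
from d import delta
delta([.533,-.118,.079],13.7)
c=camera("wrist");cv2.imwrite("pics/w3.png",c["img"][:,:,::-1])
E
```

```text
t 3.4667 pos [ 0.5352 -0.1205  0.0875] F [-0.15  0.01  2.87] open -0.004
shift units [-0.008 -0.015  0.042] turn units [ 0.009 -0.009 -0.009]
```

View pics/w3.png

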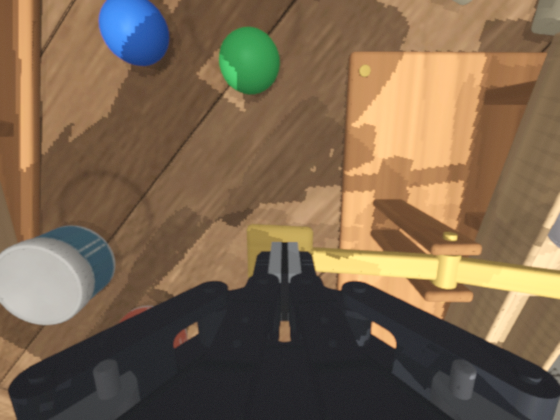

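The lever is going down with about 3 N on it. I'll press on to the stop, gently.

Emit:
arm_command(motion="0 -0.01 0.03 0 0 0 0; 0 0 0.02 0 0 0 0; 0 0 0.015 0 0 0 0; 0 0 0.005 0 0 0 0")

```text
time_s: 3.85
eef_pos: [0.5362, -0.1199, 0.0762]
eef_rot: [0.005, 0.993, 0.115, 0.006]
wrist_force: [-8.5, 4.5, 22.1]
opening: 0.0
```

```bash
python3 - <<'E'
from h import *
from d import delta
delta([.533,-.118,.077],13.7)
t=camera("top");a=t["img"][155:275,320:440,::-1];cv2.imwrite("pics/t4.png",cv2.resize(a,None,fx=4.5,fy=4.5,interpolation=cv2.INTER_CUBIC))
s=camera("scene");a=s["img"][120:240,240:380,::-1];cv2.imwrite("pics/s4.png",cv2.resize(a,None,fx=4,fy=4,interpolation=cv2.INTER_CUBIC))
E
```

```text
t 3.85 pos [ 0.5362 -0.1199  0.0762] F [-8.48  4.46 22.13] open 0.0
shift units [-0.013 -0.013 -0.004] turn units [ 0.012 -0.01  -0.008]
```

View pics/t4.png

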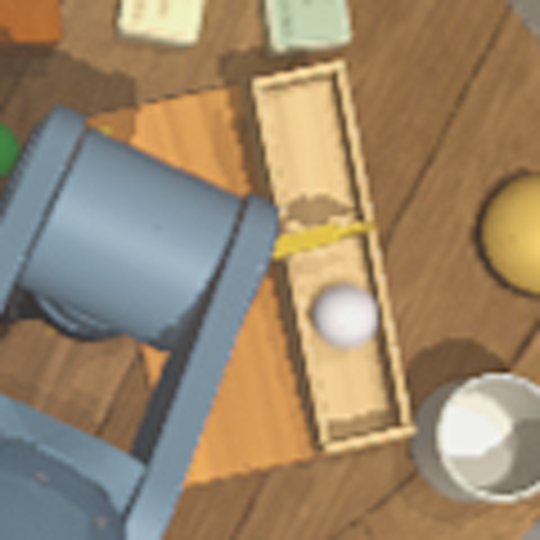

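View pics/s4.png

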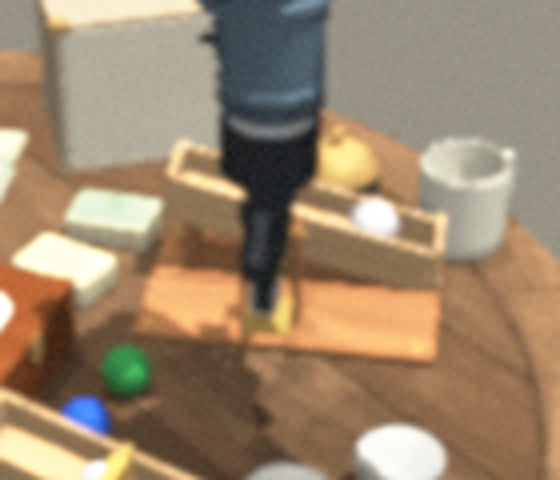

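The paddle is on its stop (22 N) and the ball has already rolled past the gate. I'll hold.

Emit:
arm_command(motion="0 0 0 0 0 0 0; 0 0 0 0 0 0 0; 0 0 0 0 0 0 0; 0 0 0 0 0 0 0; 0 0 0 0 0 0 0")

```text
time_s: 4.37
eef_pos: [0.5358, -0.1194, 0.0777]
eef_rot: [0.005, 0.993, 0.115, 0.006]
wrist_force: [0.1, -1.4, 3.6]
opening: -0.001
```

Emit:
arm_command(motion="0 0 0.002 0 0 0 0; 0 0 0 0 0 0 0; 0 0 0 0 0 0 0; 0 0 0 0 0 0 0; 0 0 0 0 0 0 0; 0 0 0 0 0 0 0; 0 0 0 0 0 0 0; 0 0 0 0 0 0 0")

```text
time_s: 5.03
eef_pos: [0.5358, -0.1195, 0.0775]
eef_rot: [0.005, 0.993, 0.115, 0.005]
wrist_force: [-1.2, -1.3, 6.6]
opening: -0.0
```

```bash
python3 - <<'E'
from h import *
from d import delta
delta([.533,-.118,.077],13.7)
t=camera("top");a=t["img"][155:275,320:440,::-1];cv2.imwrite("pics/t5.png",cv2.resize(a,None,fx=4.5,fy=4.5,interpolation=cv2.INTER_CUBIC))
E
```

```text
t 5.0333 pos [ 0.5358 -0.1195  0.0775] F [-1.2  -1.26  6.56] open -0.0
shift units [-0.012 -0.01   0.002] turn units [ 0.011 -0.009 -0.008]
```

View pics/t5.png

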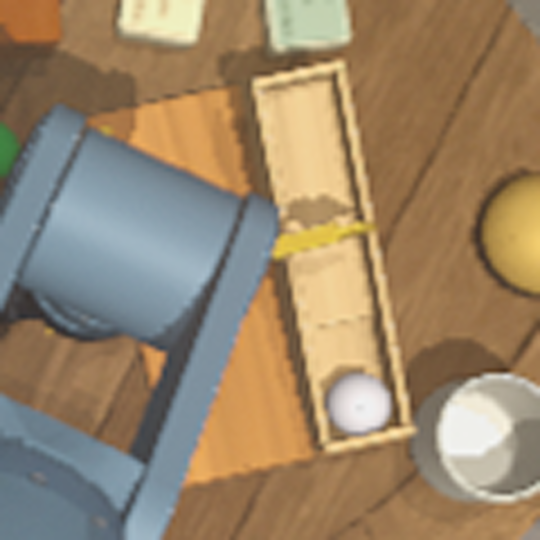

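The ball rests in the tray against the end wall at crop (358,402). I'll release smoothly, straight up.

Emit:
arm_command(motion="0 0 0 0 0 0 0; 0 0 0 0 0 0 0; 0 0 -0.02 0 0 0 0; 0 0 -0.04 0 0 0 0; 0 0 -0.05 0 0 0 0; 0 0 -0.05 0 0 0 0; 0 0 -0.06 0 0 0 0; 0 0 -0.08 0 0 0 0; 0 0 -0.1 0 0 0 0; 0 0 -0.1 0 0 0 0")

```text
time_s: 5.92
eef_pos: [0.5309, -0.1164, 0.1794]
eef_rot: [0.002, 0.993, 0.115, 0.001]
wrist_force: [1.0, -0.3, 0.3]
opening: 0.002
```

Emit:
arm_command(motion="0 0 -0.12 0 0 0 0; 0 0 -0.12 0 0 0 0; 0 0 -0.12 0 0 0 0; -0.1 0 0 0 0 0 0; -0.15 0 0 0 0 0 0; -0.15 0 0 0 0 0 0; -0.15 0 0 0 0 0 0; -0.1 0 0 0 0 0 0; 0 0 0 0 0 0 0; 0 0 0 0 0 0 0")

```text
time_s: 6.75
eef_pos: [0.3987, -0.1464, 0.267]
eef_rot: [0.006, 0.993, 0.116, 0.005]
wrist_force: [0.8, -0.0, -0.4]
opening: 0.002
```

```bash
python3 - <<'E'
from h import *
from d import delta
delta([.533,-.118,.077],13.7)
t=camera("top");cv2.imwrite("pics/t6.png",t["img"][:,:,::-1]);a=t["img"][155:275,180:440,::-1];cv2.imwrite("pics/t6c.png",cv2.resize(a,None,fx=3,fy=3,interpolation=cv2.INTER_CUBIC))
s=camera("scene");a=s["img"][120:310,200:400,::-1];cv2.imwrite("pics/s6.png",cv2.resize(a,None,fx=3,fy=3,interpolation=cv2.INTER_CUBIC))
E
```

```text
t 6.75 pos [ 0.3987 -0.1464  0.267 ] F [ 0.85 -0.01 -0.36] open 0.002
shift units [0.678 0.004 0.956] turn units [ 0.013 -0.008 -0.006]
```

View pics/t6c.png

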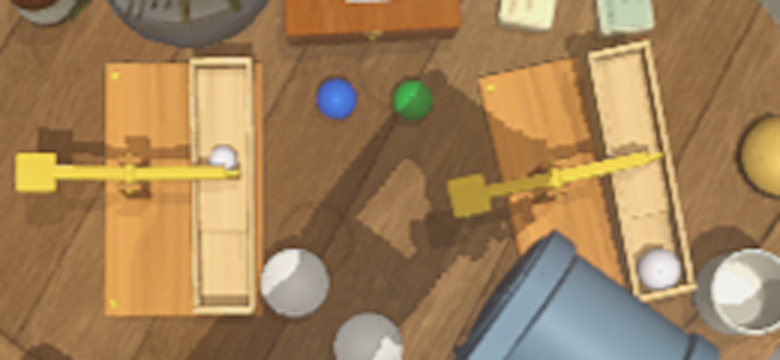

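View pics/s6.png

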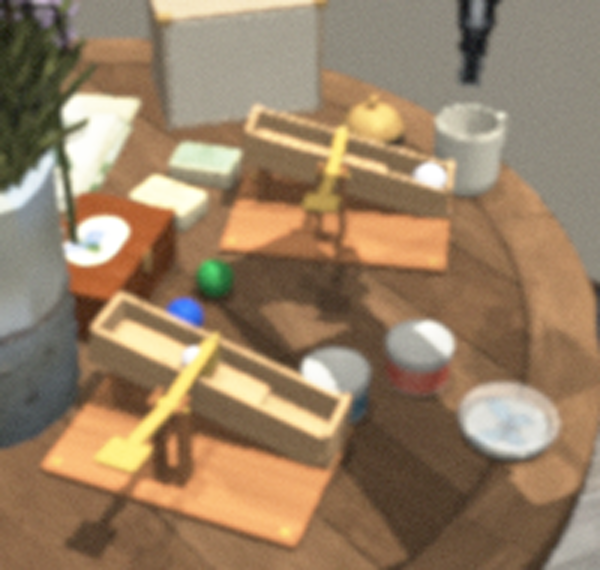

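The paddle is back at pixel (336,220), where it started, so the gate is closed. The large ball is in the tray and everything else is where it was.

```bash
python3 -c "
from bench import *
print(hand_in())"
```

```text
the job is handed in; nothing more can be done
None
```

The large ball is in its catch tray and the gate has closed again. I pressed the right-hand dispenser's paddle down to its stop with the shut fingertips and held it for about 1.2 s until the ball had come to rest. Then I lifted straight up, moved the arm clear and handed the job in at about 7 s.

- **Last checks:** The top and scene pictures show the large ball against the tray's end wall. The paddle is back at its starting pixel (336,220). The other dispenser, its small ball and the look-alike balls are unmoved, as are the bystanders I could see in the cropped views. The wrist force is about 0 N.
- **Unexpected readings:** The highest wrist force I read was about 22 N vertical (24 N overall), when the paddle met its stop. At first contact (tip at 106 mm) the force sensor showed almost nothing, so I confirmed from the pictures that the fingertips were on the paddle before pressing further.

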